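Bring the bench supply console live

ROBOT

A 6-joint arm with a two-finger parallel gripper is mounted at the origin on the work surface. World frame = base frame: x ahead of the robot, y to its left, z up, the work surface at z = 0. Lengths are in m, angles in rad, forces in N, time in s.
With the tool pointing down it reaches from about 0.25 to 0.775 m from the base axis. Payload 4 kg.
Tool frame: the origin (TCP) lies midway between the tips of the shut fingers; the grasp point (between the pads) lies 19 mm behind it; x points along the fingers, y is the direction in which the jaws open and shut, and the axes are right-handed (so a half turn about x gives the same grasp; the last joint's range is limited). The gripper opens to 85 mm and grips with 20 to 120 N. Pads are 22 mm wide; open, the fingers measure 114 mm over their backs; the gripper's body (76 mm by 85 mm) begins 54 mm behind the grasp point. The pads swing forward as they close: fully open they stand 13 mm farther back than shut.
Start: joints at [-1.357, 0.087, 1.371, -0, 1.684, -0.103], TCP at [0.171, -0.523, 0.231] pointing down, gripper open.
Joint ranges: [-3.1, 3.1], [-0.76, 2.03], [0.27, 2.55], [-1.08, 4.22], [0.17, 2.65], [-2.57, 2.57]. Speed limits (rad/s): [2.79, 2.79, 3.14, 3.14, 3.14, 3.14].

INTERFACE

Orientations are given as a rotation vector (axis times angle).
In Python, from workcell import r gives the robot as it stands. The module is installed in compiled form; this text tells all that it offers.
- The arm moves only by the tool play_rows, never from a script. Its argument "series" is text: rows parted by semicolons, each of 4 numbers parted by spaces: the shift along the tool's x, y, z in m, then the turn about the tool's x in degrees. A call has exactly 10 rows; each row shifts and turns the commanded pose from where the row before left it, along the tool's axes as they then stand; what a row does not reach is not made up. A row lasts 1/12 s, in which the tool goes at most 41.7 mm and 7.16 degrees, less where a joint would pass 70% of its speed; a pose out of reach is approached as far as the arm can. A call with a gripper value outside its range is refused whole. "hand" is the opening, from 0 (shut) to 1 (fully open), set as the call begins (left out, the last holds). The fingers move at their own pace and stop on an object; "grip_force" is the grip in N (left out, the last holds). Time passes only in rows, so rows that do not move let the fingers close, or fill a call up. It gives the time, the measured TCP pose, the force and the opening at its end, in the units of the state.
- r.observe(): the state, without advancing time (a new reading comes with each control period).
- r.grab_frame(name): name is "scene" or "top" or "wrist"; returns the picture (480x640x3 uint8, blue, green, red); there is no depth.
- r.camera_info(name): a dict with "intrinsics" (3x3 intrinsics, pixels), "world_to_cam" (4x4, takes a point from world to camera coordinates). Camera axes: x right, y down, z forward; pixel columns grow to the right and rows downward; lengths in m; the calibration is good to about 2 mm. The wrist camera is an equidistant fisheye: a pixel r from the principal point sees the ray r / f radians off the axis. A picture is of the moment at which its call begins: read the wrist's pose just before it. camera_info takes no time and is no camera call; for the wrist camera it gives the pose at the moment of the call.
- r.job_done(): hands the job in, once; it reports no verdict.
The state is a dict: "clock": time; "joints": joint angles; "qd": joint speeds; "effort": joint torques, N m; "ee_pos": TCP position; "tcp_rot": TCP orientation; "force": force on the tool from outside, world axes, zero at the start; "moment": the same for the moment, N m; "gripper_width": finger opening in m.
Only numpy, scipy, OpenCV 4.12 (cv2) and the standard library are available. Lean on these libraries where they do the work, as an engineer would, in place of code of your own. Each camera call takes 0.05 s, during which the arm holds its last target. There are 200 camera calls.

TASK

Switch on the supply console for the board test by pressing with the fingertips: first press down the raised end of the rocker so that it tips fully over to on, then push the large round key fully down, then push the long bar key fully down. Keep to that order and leave the small round key up. Leave the capacitor, multimeter, circuit board and screwdriver where they are, and finish with the hand clear.

Things in the scene. Friction and masses are not known exactly. Their poses are not given: they have to be found in the camera images.
- console: Fixed grey console, 190 (x) by 380 (y) by 60 mm high. Origin: centre of the underside; x points away from the robot at yaw 0, y along the row of keys. On its flat deck four black plates (84 x by 76 y by 8 mm thick) stand in a row at x -22, y +127.5, +42.5, -42.5, -127.5 mm, each with one white control at its centre; which plate is in which place changes each start.
- rocker (a joint): White rocker, 60 mm long (console's x), 32 wide, a shallow V; tips about an axis along console's y at its plate's centre, 18 mm above the deck. In rad: 0 = off (+x half slopes up at 0.4 rad, its end 12 mm above the axis; -x half level), 0.4 = on, at its stop (+x half level, -x half up). Starts at 0 to 0.1; stays where left. Tips with about 3 N straight down at rocker_pad.
- rocker_pad (a point): Point on the upper face of the rocker's half that is raised at the start (console's +x side), 22 mm from the tipping axis, mid-width: where to press down. It moves with the rocker and ends 18 mm above the deck when fully on (8 to 9 mm lower than when fully off).
- key_large (a joint): Push of the large round key, in m, straight down: about 0 = up (starts at 0 to 0.001), 0.008 = fully down on its stop. It slides with about 3 N of friction, has no spring, and stays down where it is left.
- key_large_top (a point): Large round white key, 34 mm in diameter: the centre of its flat top, 22 mm above the deck when up and 14 mm when fully down.
- key_bar (a joint): Push of the long bar key, in m, straight down: about 0 = up (starts at 0 to 0.001), 0.008 = fully down on its stop. Same sliding friction of about 3 N, no spring, stays down.
- key_bar_top (a point): Long white bar key, a flat-topped rectangle 66 mm (console's x) by 20 mm (console's y): the centre of its top, 22 mm above the deck when up and 14 mm when fully down.
- key_small (a joint): Push of the small round key (fault reset), in m, straight down: about 0 = up (starts at 0 to 0.001), 0.008 = fully down. It is to be left up. It too has 3 N of friction and would stay down.
- key_small_top (a point): Small round white key, 16 mm in diameter, to be left alone: the centre of its flat top, 22 mm above the deck when up.
- capacitor_mid (a point): Bystander: loose all-black can capacitor, 28 mm in diameter, 36 mm tall, standing on the console's deck behind the row of keys (between the meter windows); the point is its centre, half-way up.
- multimeter_mid (a point): Bystander: loose grey hand multimeter lying face up on the bench beside the console (+y side), 170 by 82 by 34 mm (dial to 46 mm); the point is its centre, half-way up.
- board_mid (a point): Bystander: loose green circuit board on four short brass legs beyond the console (+x side), 110 by 190 mm, about 22 mm high with its parts; the point is its centre, 10 mm above the bench.
- screwdriver_grip (a point): Bystander: loose screwdriver, 170 mm long with a black handle, lying on the bench beside the console (-y side); the point is the middle of its handle.

How it is judged:
On the way, in this order (a step that is already met when the one before it is completed fails the run):
1. the rocker is tipped over to on (value of joint rocker above 0.34 rad), for 0.1 s.
2. the large round key is pushed down (value of joint key_large above 0.0065 m), for 0.1 s.
3. the bar key is pushed down (value of joint key_bar above 0.0065 m), for 0.1 s.
At the end, for the whole second after the job is handed in: The rocker is on (past 0.34 of 0.4 rad), the large round key and the bar key are down (past 6.5 of 8 mm), the small round key is up (pressed less than 3 mm), and the capacitor, multimeter, circuit board and screwdriver are within 20 mm of where they began (value of joint rocker above 0.34 rad and value of joint each of key_large, key_bar above 0.0065 m and value of joint key_small below 0.003 m and distance of each of capacitor_mid, multimeter_mid, board_mid, screwdriver_grip from where it was at the start of the episode below 0.02 m); the robot touches nothing.
It fails at once if the large round key is pressed before the rocker is on (value of joint key_large above 0.003 m and value of joint rocker below 0.3 rad).
It fails at once if the bar key is pressed before the large round key is down (value of joint key_bar above 0.003 m and value of joint key_large below 0.006 m).
It fails at once if the small round key is pressed (value of joint key_small above 0.003 m).
It fails at once if the capacitor, multimeter, circuit board or screwdriver is moved more than 20 mm, lifted or carried (distance of any of capacitor_mid, multimeter_mid, board_mid, screwdriver_grip from where it was at the start of the episode above 0.02 m).
It also fails if it takes over 38 s, if anything falls off the work surface, if the arm or the gripper's body presses on something with over 40 N, if the wrist force passes 120 N, or if a joint passes its speed limit or range.

## Working session

There is one attempt and no reset: what is moved stays moved. The work goes in short steps, Python scripts to look and compute and a tool call to move; the robot and the scene stay as the last step left them, time stands still between calls to the robot, and variables do not carry over. Pictures are saved under pics/ and viewed, about 8 in all and at most 12, crops included, and the job is handed in when it is done.

Besides the shell and the picture viewer there is one more tool, called by a JSON object that holds its "name" and its "arguments", one argument or row to a line. play_rows: Moves the arm, as the interface text tells. Its arguments: {"type":"object","properties":{"series":{"type":"string"},"hand":{"type":"number"},"grip_force":{"type":"number"}},"required":["series"]}

```bash
mkdir -p pics; python3 - <<'E'
from workcell import r
import cv2
s=r.observe();print(s)
for n in("top","scene"):
    cv2.imwrite(f"pics/{n}0.png",r.grab_frame(n)); i=r.camera_info(n);print(n,i)
E
```

```text
{'clock': 0.0, 'joints': array([-1.35709266e+00,  8.79759506e-02,  1.37227380e+00, -2.96707511e-05,
        1.68358297e+00, -1.03082295e-01]), 'qd': array([-0.00054872, -0.00148479, -0.00019882, -0.00024854, -0.00017398,
        0.0009655 ]), 'effort': array([ 1.56624592e-04, -3.51869595e+01, -3.13272679e+01, -1.45164236e-04,
        1.07577676e-02, -1.00198599e-05]), 'ee_pos': array([ 0.17122248, -0.52214598,  0.23011775]), 'tcp_rot': array([ 2.05112089,  0.32997095, -2.05143929]), 'force': array([ 0.285686  , -0.49304896, -0.04441971]), 'moment': array([-0.05306802,  0.0049466 ,  0.03090364]), 'gripper_width': 0.0854858723735974}
top {'intrinsics': array([[515.114955  ,   0.        , 329.99216977],
       [  0.        , 515.114955  , 242.70885647],
       [  0.        ,   0.        ,   1.        ]]), 'world_to_cam': array([[-0.01678483, -0.9994236 ,  0.02950842,  0.01967758],
       [-0.99932707,  0.01580593, -0.03309953,  0.60534329],
       [ 0.03261404, -0.03004413, -0.99901635,  1.15437777],
       [ 0.        ,  0.        ,  0.        ,  1.        ]])}
scene {'intrinsics': array([[476.97774401,   0.        , 323.90131376],
       [  0.        , 476.97774401, 241.94073853],
       [  0.        ,   0.        ,   1.        ]]), 'world_to_cam': array([[ 0.79742836,  0.60321614,  0.01543655, -0.53656585],
       [ 0.46542386, -0.59858796, -0.65197629, -0.21275899],
       [-0.38404249,  0.52708892, -0.75808221,  1.33496796],
       [ 0.        ,  0.        ,  0.        ,  1.        ]])}
```

View pics/top0.png

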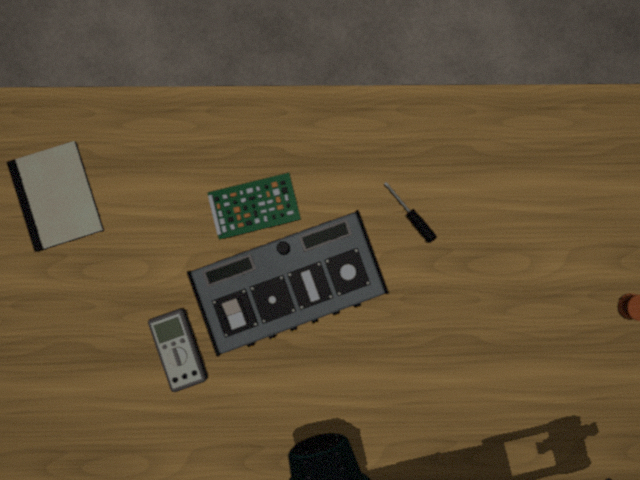

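View pics/scene0.png

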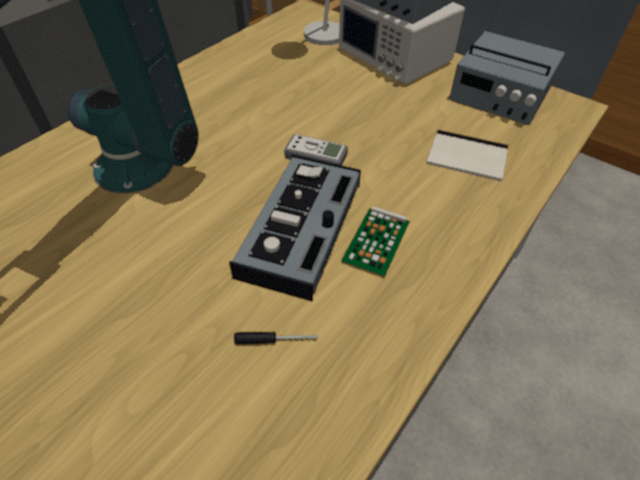

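The top view shows, from left (+y) to right: rocker (234,314), small key (272,299), bar (310,286), large key (348,271). The capacitor is at (283,247). The scene view shows the same order.

```bash
cat > h.py <<'E'
import numpy as np, cv2
from workcell import r
def cast(n,uv,z,inf=None):
    i=inf or r.camera_info(n);K=i["intrinsics"];T=i["world_to_cam"];R=T[:3,:3];c=-R.T@T[:3,3]
    p=(np.array(uv)-K[:2,2])/K[0,0]
    if n=="wrist":
        t=np.linalg.norm(p);d=np.r_[p/t*np.sin(t),np.cos(t)]
    else: d=np.r_[p,1]
    d=R.T@d; return c+d*(z-c[2])/d[2]
def white(img,thr,lo,hi,box):
    m=np.zeros(img.shape[:2],np.uint8);x0,y0,x1,y1=box
    g=img.min(2);m[y0:y1,x0:x1]=(g[y0:y1,x0:x1]>thr)*255
    n,l,st,ce=cv2.connectedComponentsWithStats(m)
    return [(ce[k],st[k,4],cv2.minAreaRect(np.argwhere(l==k)[:,::-1].astype(np.float32))) for k in range(1,n) if lo<st[k,4]<hi]
E
python3 - <<'E'
from h import *
from scipy.spatial.transform import Rotation as Ro
img=cv2.imread("pics/top0.png");P=[]
for c,a,q in white(img,125,20,900,(212,255,370,335)):
    p=cast("top",c,.082);P.append(p);print(c.round(1),a,np.round(q[1],1),round(q[2],1),p.round(4))
img=cv2.imread("pics/scene0.png")
for c,a,q in white(img,125,20,900,(255,162,330,255)):
    print("scene",c.round(1),a,cast("scene",c,.082).round(4))
P=np.array(P);print(np.linalg.norm(P[:,None]-P[None],axis=2).round(4))
s=r.observe();print(Ro.from_rotvec(s["tcp_rot"]).as_matrix().round(3))
E
```

```text
[347.7 271.7] 99 [12. 11.] 90.0 [ 0.5413 -0.0245  0.082 ]
[310.  285.7] 140 [28.2  6.3] 69.8 [0.5131 0.0558 0.082 ]
[236.4 319.9] 87 [11.  12.1] 68.2 [0.4443 0.211  0.082 ]
scene [309.1 170.4] 190 [0.4606 0.2164 0.082 ]
scene [297.6 192.3] 22 [0.4884 0.1361 0.082 ]
scene [285.3 216.3] 188 [0.5168 0.0561 0.082 ]
scene [271.2 242.6] 143 [ 0.5438 -0.0242  0.082 ]
[[0.     0.0851 0.2547]
 [0.0851 0.     0.1698]
 [0.2547 0.1698 0.    ]]
[[-0.     0.312 -0.95 ]
 [ 0.002 -0.95  -0.312]
 [-1.    -0.002 -0.   ]]
```

{"name": "play_rows", "arguments": {
  "series": "0 -0.03 -0.026 0;0 -0.03 -0.026 0;0 -0.03 -0.026 0;0 -0.03 -0.026 0;0 -0.03 -0.026 0;0 -0.03 -0.026 0;0 -0.03 -0.026 0;0 -0.03 -0.026 0;0 -0.03 -0.026 0;0 -0.03 -0.026 0",
  "hand": 0,
  "grip_force": 40
}}

```text
clock: 0.93
ee_pos: [0.3249, -0.1547, 0.231]
tcp_rot: [2.051, 0.327, -2.051]
force: [1.2, -0.6, -0.6]
gripper_width: 0.0
```

{"name": "play_rows", "arguments": {
  "series": "0 -0.03 -0.026 0;0 -0.03 -0.026 0;0 -0.03 -0.026 0;0 -0.03 -0.026 0;0 -0.03 -0.026 0;0 -0.03 -0.026 0;0 -0.03 -0.026 0;0 -0.03 -0.026 0;0 -0.01 -0.01 -1;0 0 0 0"
}}

```text
clock: 1.77
ee_pos: [0.4545, 0.1515, 0.2301]
tcp_rot: [2.035, 0.35, -2.039]
force: [-0.0, -0.8, 0.0]
gripper_width: -0.0001
```

```bash
python3 - <<'E'
from h import *
i=r.camera_info("wrist");img=r.grab_frame("wrist");cv2.imwrite("pics/w1.png",img)
s=r.observe();print(s["ee_pos"],s["force"],s["gripper_width"],s["clock"])
for c,a,q in white(img,125,30,9000,(0,0,640,480)):
    print(c.round(1),a,np.round(q[1],1),cast("wrist",c,.082,i).round(4))
E
```

```text
[0.45399725 0.14966045 0.23031095] [ 0.23869011 -0.5021114  -0.86349403] 0.0003933851946527454 1.8167
[369.3   3.7] 90 [ 8. 10.] [0.6331 0.1745 0.082 ]
[388.7   6.2] 80 [11.  7.] [0.637  0.1598 0.082 ]
[616.6  24.5] 251 [71.7  5.6] [ 0.7435 -0.0509  0.082 ]
[608.4   3.7] 60 [18.4  5.8] [ 0.7585 -0.0351  0.082 ]
[626.9  12.1] 156 [35.4  7.9] [ 0.767  -0.0614  0.082 ]
[632.6   5.2] 175 [16. 19.] [ 0.781  -0.0675  0.082 ]
[445.3  17.9] 102 [14.8  7. ] [0.6475 0.1148 0.082 ]
[630.3  25.6] 95 [29.6  3.8] [ 0.7553 -0.0696  0.082 ]
[608.9  26.7] 35 [22.7  1.6] [ 0.7343 -0.0417  0.082 ]
[630.1  44.8] 36 [26.9  2. ] [ 0.7346 -0.0749  0.082 ]
[285.8 145.1] 44 [6. 7.] [0.5043 0.1971 0.082 ]
[309.  145.1] 44 [6. 6.] [0.5101 0.1801 0.082 ]
[389.9 146.6] 42 [6.4 6.4] [0.5308 0.1205 0.082 ]
[207.6 147.1] 36 [6. 6.] [0.4838 0.2566 0.082 ]
[412.2 147.7] 41 [6.7 6.3] [0.5367 0.1035 0.082 ]
[450.3 193.7] 1690 [22.5 77.6] [0.5139 0.0583 0.082 ]
[245.  190.6] 2678 [72.  39.7] [0.4594 0.2169 0.082 ]
[534.5 198.8] 834 [35. 29.] [ 0.5407 -0.0216  0.082 ]
[350.1 192.1] 287 [18. 18.] [0.4857 0.1372 0.082 ]
[406.8 232.7] 32 [6. 5.] [0.4701 0.0803 0.082 ]
[296.5 290.7] 3148 [74.  78.5] [0.3893 0.15   0.082 ]
[214.5 405.6] 81 [ 3.9 23. ] [0.2215 0.1911 0.082 ]
[422.6 404.9] 83 [23.2  4.1] [ 0.2985 -0.0223  0.082 ]
```

View pics/w1.png

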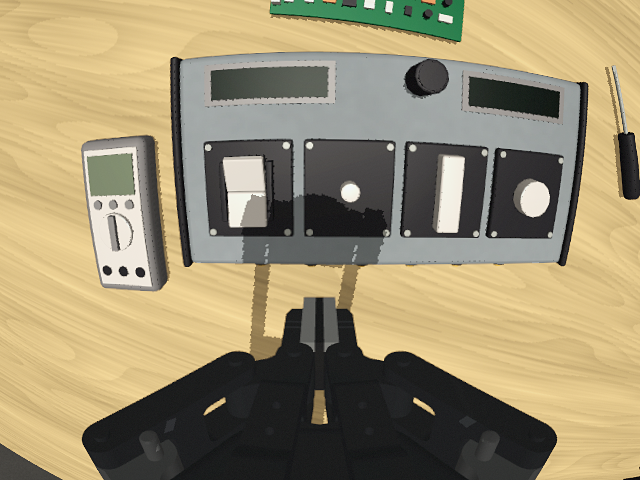

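The wrist view shows the rocker at (245,190) with its upper (+x) half raised, the small key at (350,192), the bar at (450,194) and the large key at (534,199). These agree with the other views to about 3 mm. I'll go over the rocker pad at (0.480, 0.224).

{"name": "play_rows", "arguments": {
  "series": "0 -0.03 -0.025 0;0 -0.031 -0.024 0;0.03 0 0 0;0.03 0 0 0;0.03 0 0 0;0.025 0 0 0;0 0 0 0;0 0 0 0;0 0 0 0;0 0 0 0"
}}

```text
clock: 2.65
ee_pos: [0.4821, 0.2224, 0.1192]
tcp_rot: [2.046, 0.344, -2.036]
force: [0.1, -0.2, 0.2]
gripper_width: -0.0001
```

```bash
python3 - <<'E'
from h import *
s=r.observe();print(s["ee_pos"],s["force"],s["clock"])
img=r.grab_frame("wrist");cv2.imwrite("pics/w2.png",img)
E
```

```text
[0.48211794 0.22236974 0.11919999] [ 0.0706144  -0.17435222  0.19132743] 2.65
```

View pics/w2.png

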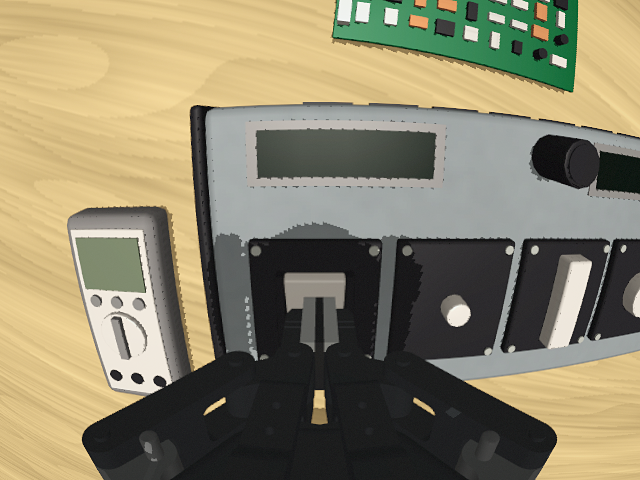

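The fingertips are centred across the rocker's raised half (rocker columns 285–345, tips 302–338). Next I press down to about z 0.077.

{"name": "play_rows", "arguments": {
  "series": "0.01 0 0 0;0.01 0 0 0;0.006 0 0 0;0.004 0 0 0;0.003 0 0 0;0.003 0 0 0;0.003 0 0 0;0.002 0 0 0;0 0 0 0;0 0 0 0"
}}

```text
clock: 3.53
ee_pos: [0.4814, 0.2229, 0.0779]
tcp_rot: [2.043, 0.345, -2.037]
force: [-1.3, -0.4, 11.4]
gripper_width: -0.0
```

{"name": "play_rows", "arguments": {
  "series": "0.001 0 0 0;0.001 0 0 0;0 0 0 0;0 0 0 0;0 0 0 0;-0.01 0 0 0;-0.03 0 0 0;-0.03 0 0 0;0 0.03 0 0;0 0.03 0 0"
}}

```text
clock: 4.37
ee_pos: [0.5007, 0.1666, 0.1455]
tcp_rot: [2.042, 0.348, -2.035]
force: [1.0, -0.4, -0.8]
gripper_width: -0.0001
```

```bash
python3 - <<'E'
from h import *
img=r.grab_frame("wrist");s=r.observe();print(s["ee_pos"],s["force"],s["clock"])
t=r.grab_frame("scene");cv2.imwrite("pics/w3.png",np.hstack([cv2.resize(img[200:440,100:420],(400,300)),cv2.resize(t[140:230,260:380],(400,300))]))
E
```

```text
[0.50191138 0.16055317 0.14394976] [ 1.1991393  -3.05110587 -0.23934731] 4.4167
```

View pics/w3.png

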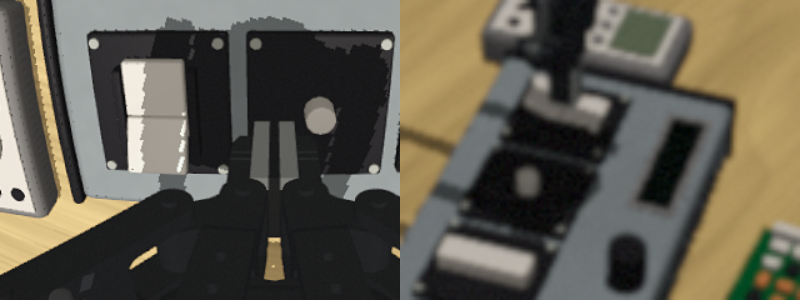

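The rocker now looks tipped: its +x half is level and its -x half raised. The 11 N reached at z 0.078 fits contact with its stop. Next is the large key at (0.542, -0.023).

{"name": "play_rows", "arguments": {
  "series": "0 0.032 0.004 0;0 0.032 0.004 0;0 0.032 0.004 0;0 0.032 0.004 0;0 0.032 0.004 0;0 0.032 0.004 0;0.02 0 0 0;0.02 0 0 0;0 0 0 0;0 0 0 0"
}}

```text
clock: 5.3
ee_pos: [0.5386, -0.0227, 0.1011]
tcp_rot: [2.035, 0.347, -2.047]
force: [0.8, 0.3, 0.2]
gripper_width: -0.0001
```

```bash
python3 - <<'E'
from h import *
img=r.grab_frame("wrist");s=r.observe();print(s["ee_pos"],s["force"],s["clock"])
cv2.imwrite("pics/w4.png",img)
E
```

```text
[ 0.5398344  -0.0226903   0.10277098] [ 0.00315779 -0.66205146 -0.41364048] 5.35
```

View pics/w4.png

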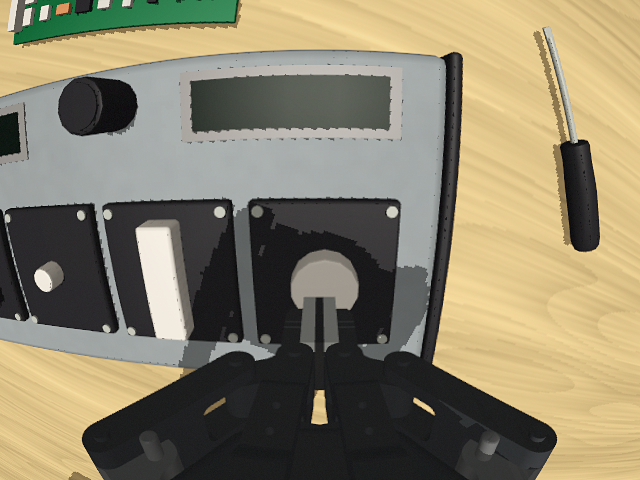

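The tips are centred over the large key (key centre about (325,285), tips at columns 302–338). I press to z 0.073.

{"name": "play_rows", "arguments": {
  "series": "0.008 0 -0.002 0;0.008 0 0 0;0.002 0 0 0;0.002 0 0 0;0.002 0 0 0;0.002 0 0 0;0.002 0 0 0;0.002 0 0 0;0.001 0 0 0;0 0 0 0"
}}

```text
clock: 6.18
ee_pos: [0.5424, -0.0226, 0.0742]
tcp_rot: [2.04, 0.344, -2.04]
force: [0.9, 0.2, 1.3]
gripper_width: 0.0001
```

{"name": "play_rows", "arguments": {
  "series": "0.001 0 0 0;0 0 0 0;0 0 0 0;0 0 0 0;0 0 0 0;0 0 0 0;0 0 0 0;0 0 0 0;0 0 0 0;0 0 0 0"
}}

```text
clock: 7.02
ee_pos: [0.5426, -0.0227, 0.074]
tcp_rot: [2.041, 0.344, -2.04]
force: [-2.8, 1.6, 5.8]
gripper_width: 0.0001
```

{"name": "play_rows", "arguments": {
  "series": "0.001 0 0 0;0.001 0 0 0;0 0 0 0;0 0 0 0;0 0 0 0;0 0 0 0;0 0 0 0;0 0 0 0;0 0 0 0;0 0 0 0"
}}

```text
clock: 7.85
ee_pos: [0.5426, -0.0227, 0.0738]
tcp_rot: [2.041, 0.344, -2.039]
force: [-5.4, 0.8, 13.0]
gripper_width: -0.0003
```

The stop is confirmed: force rose to 13 N with no further travel at z 0.0738. Now the bar.

{"name": "play_rows", "arguments": {
  "series": "-0.02 0 0 0;-0.02 0 0 0;0 0 0 0;0 -0.03 0 0;0 -0.03 0 0;0 -0.025 0 0;0.01 0 0 0;0 0 0 0;0 0 0 0;0 0 0 0"
}}

```text
clock: 8.68
ee_pos: [0.5147, 0.0567, 0.1007]
tcp_rot: [2.04, 0.343, -2.041]
force: [-0.1, 0.1, -0.0]
gripper_width: -0.0002
```

```bash
python3 - <<'E'
from h import *
img=r.grab_frame("wrist");s=r.observe();print(s["ee_pos"],s["force"],s["clock"])
cv2.imwrite("pics/w5.png",img)
E
```

```text
[0.51490069 0.05661469 0.10105121] [-0.25020868 -0.2043533   0.09357632] 8.7333
```

View pics/w5.png

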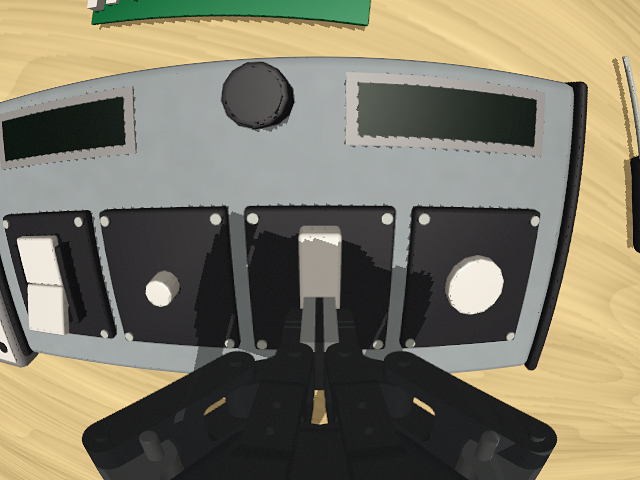

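The tips are centred on the bar (bar columns 300–340). The large key at (475,285) shows no side wall, so it is down. The small key at (160,288) still stands up. I press the bar.

{"name": "play_rows", "arguments": {
  "series": "0.008 0 0 0;0.008 0 0 0;0.002 0 0 0;0.002 0 0 0;0.002 0 0 0;0.002 0 0 0;0.002 0 0 0;0.001 0 0 0;0.001 0 0 0;0 0 0 0"
}}

```text
clock: 9.57
ee_pos: [0.5145, 0.0574, 0.074]
tcp_rot: [2.04, 0.344, -2.04]
force: [-2.6, -2.0, 5.5]
gripper_width: -0.0002
```

{"name": "play_rows", "arguments": {
  "series": "0.001 0 0 0;0.001 0 0 0;0 0 0 0;0 0 0 0;0 0 0 0;0 0 0 0;0 0 0 0;0 0 0 0;0 0 0 0;0 0 0 0"
}}

```text
clock: 10.4
ee_pos: [0.5146, 0.0574, 0.0738]
tcp_rot: [2.041, 0.343, -2.039]
force: [-6.3, -2.0, 13.0]
gripper_width: -0.0001
```

The bar is on its stop too (13 N at z 0.0738). Now I lift clear and check.

{"name": "play_rows", "arguments": {
  "series": "-0.02 0 0 0;-0.03 0 0 0;-0.03 0 0 0;-0.03 0 0 0;-0.03 0 0 0;0 0 0.03 0;0 0 0.03 0;0 0 0.03 0;0 0 0 0;0 0 0 0"
}}

```text
clock: 11.23
ee_pos: [0.4291, 0.0282, 0.2114]
tcp_rot: [2.043, 0.344, -2.038]
force: [0.4, 0.1, 0.8]
gripper_width: 0.0002
```

```bash
python3 - <<'E'
from h import *
img=r.grab_frame("wrist");s=r.observe();print(s["ee_pos"],s["force"],s["clock"])
cv2.imwrite("pics/w6.png",img)
E
```

```text
[0.42986967 0.02831388 0.21143155] [ 1.1872484  -0.82211282 -0.00823472] 11.2833
```

View pics/w6.png

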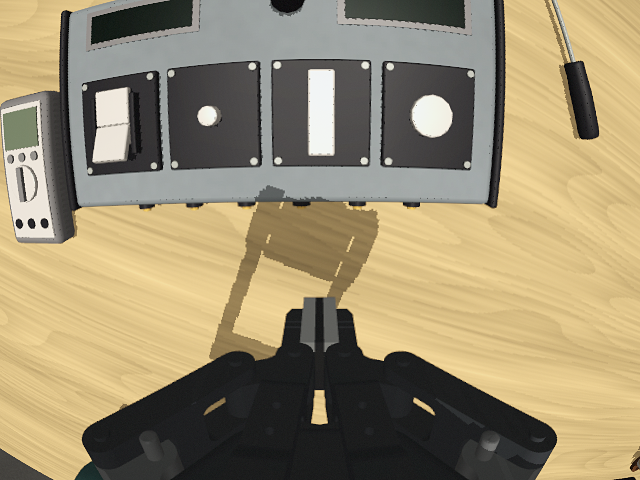

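The view shows the rocker at (113,125) tipped over, the bar at (321,112) and large key at (432,116) flush, the small key at (208,115) up, and the hand clear.

```bash
python3 -c "
from workcell import r
print(r.job_done())"
```

```text
the job is handed in; nothing more can be done
None
```

I pressed the rocker over to on, then the large round key down, then the bar key down, in that order with the fingers shut, and handed the job in at about 11.3 s. No verdict was reported.

- **Rocker:** it read z 0.078 at 11 N, which matches its fully-on height of 18 mm above the deck. I then pushed 2 mm further and didn't read the force during that extra push.
- **Large and bar keys:** both stopped at z 0.0738 with force rising to 13 N, matching the 14 mm fully-down height.
- **Final view:** the last wrist picture showed the rocker tipped, both keys flush and the small key up. The hand was clear at z 0.21 with about zero force.
- **Bystanders:** the multimeter and screwdriver looked undisturbed. The capacitor was only partly in that last view and the board was out of it. I didn't measure any of the four, but neither the hand nor the fingers went near them.

The position measurements from the different cameras agreed to about 3 mm for the keys. The exception was the rocker, where the top view, which found only one of its two faces, was about 16 mm off. I used the wrist view and the known 85 mm spacing for it instead.

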